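# Open the ratchet bookend of the archive-drive rack

### The arm

A 7-joint arm with a two-finger parallel gripper is mounted at the origin on the work surface. World frame = base frame: x ahead of the robot, y to its left, z up, the work surface at z = 0. Lengths are in m, angles in degrees, forces in N, time in s.
With the tool pointing down it reaches from about 0.4 to 0.85 m from the base axis. Payload 4.4 kg.
Tool frame: the origin (TCP) lies on the centre line of the jaws, within the pads' length; the fingertips stand 17 mm ahead of it and the grasp point (between the pads) lies 2 mm behind it (arm.tip_reach is the distance from the TCP to the fingertips, in m); z points along the fingers, y is the line along which they close (so a half turn about z gives the same grasp; the last joint's range is limited). The gripper opens to 94 mm and grips with 3 to 60 N. Pads are 16 mm wide; open, the fingers measure 119 mm over their backs; the gripper's body (75 mm by 177 mm) begins 78 mm behind the grasp point.
Start: joints at [-3.77, 36.005, 2.206, 86.941, -1.547, 57.084, -1.146], TCP at [0.65, 0, 0.222] pointing down, gripper open.
Joint ranges: [-175.42, 175.42], [-21.48, 121.26], [-71.46, 75.88], [10.55, 141.38], [-63.04, 243.04], [13.31, 113.54], [-168.57, 168.57]. Speed limits (degrees/s): [147.25, 147.25, 180, 180, 180, 180, 180].

### API

Orientations are given as [roll, pitch, yaw] about the fixed x, y, z axes, in that order (R = Rz(yaw) Ry(pitch) Rx(roll)).
In Python, from workcell import arm, imaging, order gives the robot as it stands. The module is installed in compiled form; this text tells all that it offers.
- The arm moves only by the shell command python3 -m handwheel 'ROWS' [FORCE]. ROWS is text: rows parted by semicolons, each of 7 numbers parted by spaces: the turn, a rotation vector about the tool's x, y, z in rad, then the shift along the tool's x, y, z in m, then the opening in per cent of the stroke, from 0 (shut) to 100 (fully open). A call has 1 to 8 rows; each row shifts and turns the commanded pose from where the row before left it, along the tool's axes as they then stand; what a row does not reach is not made up. A row lasts 1/10 s, in which the tool goes at most 50 mm and 8.59 degrees, less where a joint would pass 70% of its speed; a pose out of reach is approached as far as the arm can. A call with a gripper value outside its range is refused whole. The fingers move at their own pace and stop on an object; FORCE is the grip in N (left out, the last holds). Time passes only in rows, so rows that do not move let the fingers close. It gives the time, the measured TCP pose, the force, the opening and the grip force at its end, in the units of the state.
- arm.sense(): the state, without advancing time (a new reading comes with each control period).
- imaging.grab_frame(name): name is "scene" or "side" or "wrist"; returns a dict with "frame" (400x640x3 uint8, blue, green, red), "fx", "fy", "cx", "cy" (pixels), "extrinsics" (4x4, takes a point from world to camera coordinates). Camera axes: x right, y up, looking along -z (the intrinsics and any distortion apply to the point x, -y, -z); pixel columns grow to the right and rows downward; lengths in m; the calibration is good to about 2 mm. A picture is of the moment at which its call begins. There is no depth.
- order.close_job(): hands the job in; it is judged then, once.
The state is a dict: "t": time; "qpos": joint angles; "qvel": joint speeds; "joint_torque": joint torques, N m; "tool_pos": TCP position; "tool_rot": TCP orientation; "wrist_force": force on the tool from outside, world axes, zero at the start; "moment": the same for the moment, N m; "finger_gap": opening from 0.0 (shut) to 1.0 (fully open); "gripper_force": force on a finger pad.
Only numpy, scipy, OpenCV 4.12 (cv2) and the standard library are available. Lean on these libraries where they do the work, as an engineer would, in place of code of your own. Each camera call takes 0.05 s, during which the arm holds its last target. There are 200 camera calls.

### The job

The next archive drives have to go into the drive rack, so open its sliding bookend all the way: press the yellow release pad down with the fingertips and, while it is down, push the bookend back along its toothed bar, away from the standing drives, until it is fully home against the black end stop. Then let go, so that the pad springs back up. Pick nothing up, and leave the standing drives, the spare drive, the torch and the radio where they are.

Things in the scene. Friction and masses are not known exactly. Their poses are not given: they have to be found in the camera images.
- rack: Drive rack screwed to the desk: dark grey deck 130 wide, 386 long, its top 24 above the desk, with a bright toothed steel bar in its middle. Origin: on the desk under the bar. Its y axis runs along the bar, level, from the standing drives (y -265 to -171) towards the black end stop (y +97); x across the bar; z up.
- bookend (a joint): Sliding aluminium bookend: a plate 118 wide, 76 high, and behind it a carriage with the yellow release and an upright push plate. Value in m, grows along the rack's +y; 0.150 = home at the end stop; starts at 0.006 to 0.047. The ratchet, with a tooth every 8 mm, blocks +y motion (after at most 8 mm of play) unless the release is pressed. Sliding takes about 2 N when the pawl is lifted.
- release (a joint): Release lever on the bookend, hinged across the bar. Value in rad: 0 = up (up to 0.12 if the pawl rests on a tooth's flank), 0.26 = fully down, firm stop; the pawl clears the teeth above 0.17. At the pad's middle it takes 2 N at first, 5 N at the stop, over about 8 mm; next to the push plate less force and about 11 mm. It springs up when let go and the pawl catches.
- pad_top (a point): Middle of the top face of the yellow release pad (46 along the bar, 36 across, with three thin black ribs), 51 above the desk when up. The hinge lies 33 from this point in the rack's -y direction. Moves with the lever.
- push_face (a point): Middle of the bookend's upright push plate, on the face that looks to the rack's -y, 27 beyond the middle of the pad: a fingertip that presses the pad can push the bookend in +y here. Plate 64 across the bar, 4 thick; this point 51 above the desk, its top edge 61. Moves with the bookend.
- end_stop (a point): Top edge of the black end stop of the rack (70 across the bar, 18 high above the deck), middle of its face towards the bookend.
- drive_a: Blue portable drive, 120 across the bar x 30 along it x 80 high, standing on its long edge on the deck against the fixed end; origin under its middle. Leave alone.
- drive_b: Blue portable drive like drive_a, the middle one of the row. Leave alone.
- drive_c: Grey portable drive of the same size, next to the bookend. Leave alone.
- spare_drive: Blue portable drive, 120 x 80 x 30, lying flat on the desk beyond the rack; origin under its middle. Leave alone.
- torch: Red torch, 180 long (its x axis), 35 thick, lying on the desk on the robot's side of the rack; origin under its middle. Leave alone.
- radio: Black handheld radio lying on its back on the desk beyond the rack: case 115 x 56 x 36 (its x, y, z axes), with a stub antenna that stands 75 out of its +x end; origin under the middle of the case. Leave alone.

How it is judged:
By the outcome, as a careful person would: the job done as asked, in the order asked, and still so for the second after the job is handed in, with the robot touching nothing.
It also fails if it takes over 38 s, if anything falls off the work surface, if the arm or the gripper's body presses on something with over 40 N, if the wrist force passes 120 N, or if a joint passes its speed limit or range.

## Working session

There is one attempt and no reset: what is moved stays moved. The work goes in short steps, Python scripts to look and compute and a shell command to move; the robot and the scene stay as the last step left them, time stands still between calls to the robot, and variables do not carry over. Pictures are saved under pics/ and viewed, at most 10 in all, crops included, and the job is handed in when it is done.

```bash
mkdir -p pics; cat > h.py <<'E'
import numpy as np, cv2
from workcell import arm, imaging, order
def grab(n):
    g=imaging.grab_frame(n); return g
def ray(g,u,v):
    E=np.array(g["extrinsics"]); R=E[:3,:3]; t=E[:3,3]
    d=np.array([(u-g["cx"])/g["fx"],-(v-g["cy"])/g["fy"],-1.])
    return -R.T@t, R.T@d
def onz(g,u,v,z):
    o,d=ray(g,u,v); return o+d*(z-o[2])/d[2]
def proj(g,p):
    E=np.array(g["extrinsics"]); c=E[:3,:3]@np.array(p)+E[:3,3]
    return g["cx"]-g["fx"]*c[0]/c[2], g["cy"]+g["fy"]*c[1]/c[2]
def yellow(im):
    h=cv2.cvtColor(im,cv2.COLOR_BGR2HSV); return cv2.inRange(h,(20,110,90),(36,255,255))
E
python3 - <<'E'
from h import *
import pickle
print(arm.sense()); fs=[]
for n in("scene","side","wrist"):
    g=grab(n); cv2.imwrite(f"pics/{n}0.png",g["frame"]); pickle.dump(g,open(n+"0.pkl","wb"))
    print(n,[k for k in g],np.round(ray(g,g["cx"],g["cy"]),3).tolist(),g["fx"])
    c,_=cv2.findContours(yellow(g["frame"]),0,1)
    for k in c:
        if cv2.contourArea(k)>20: r=cv2.minAreaRect(k);print(r,cv2.contourArea(k),onz(g,*r[0],.051))
    fs.append(g["frame"])
cv2.imwrite("pics/all.png",cv2.resize(np.vstack(fs[:2]),(800,1000))[:0] if 0 else np.vstack([cv2.resize(f,(480,300)) for f in fs[:2]]))
E
```

```text
{'t': 0.0, 'qpos': array([-3.76885004, 36.05606943,  2.20439046, 86.99292492, -1.54708645,
       57.08466089, -1.14450493]), 'qvel': array([ 0.02511079, -0.10297169, -0.0067007 , -0.09630811,  0.08032751,
        0.06873757,  0.08324061]), 'joint_torque': array([ 1.05774864e-04, -5.49729431e+01,  1.14371493e+00, -1.86633307e+01,
       -5.21096285e-02,  2.37884105e-02,  1.36332897e-04]), 'tool_pos': array([ 6.49388942e-01, -1.67628199e-06,  2.21604045e-01]), 'tool_rot': array([-1.79896094e+02,  2.15379237e-03,  8.99987378e+01]), 'wrist_force': array([-0.48550567, -0.05459265,  0.74589911]), 'moment': array([-0.00892495,  0.00715167, -0.01631216]), 'gripper_force': 0.0, 'finger_gap': 0.9960725863946093}
scene ['frame', 'fx', 'fy', 'cx', 'cy', 'extrinsics'] [[1.059, 0.01, 0.515], [-0.721, -0.04, -0.692]] 378.779501096459
((289.5, 204.0), (14.0, 27.0), 90.0) 351.0 [ 0.60137144 -0.06502393  0.051     ]
side ['frame', 'fx', 'fy', 'cx', 'cy', 'extrinsics'] [[0.403, -0.639, 0.717], [0.211, 0.662, -0.719]] 456.1826717127407
((324.8584289550781, 214.6239013671875), (21.072147369384766, 15.145606994628906), 48.8140754699707) 243.0 [ 0.59202272 -0.07289848  0.051     ]
wrist ['frame', 'fx', 'fy', 'cx', 'cy', 'extrinsics'] [[0.65, 0.077, 0.384], [-0.001, -0.269, -0.963]] 326.2141635185161
((531.1640625, 363.37823486328125), (7.313496112823486, 23.447513580322266), 12.804266929626465) 67.5 [ 0.91186287 -0.22014557  0.051     ]
((103.07160186767578, 360.06402587890625), (32.5051155090332, 10.703303337097168), 72.75853729248047) 90.0 [ 0.38693515 -0.21623616  0.051     ]
((267.20452880859375, 246.84722900390625), (39.352569580078125, 31.77703285217285), 76.4295654296875) 1152.0 [ 0.5942327  -0.06627265  0.051     ]
```

View pics/scene0.png

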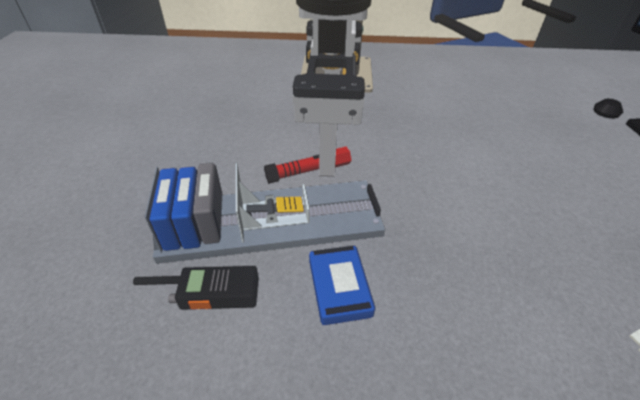

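View pics/side0.png

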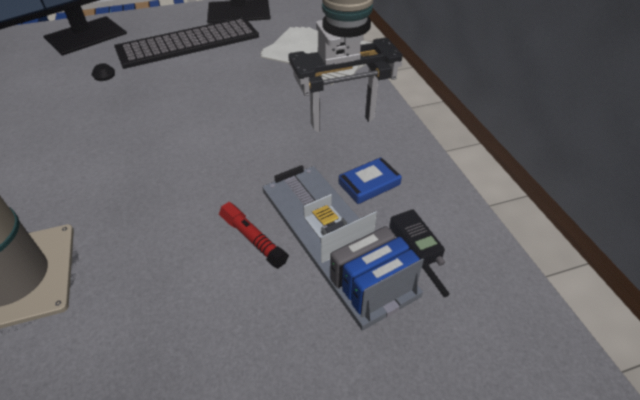

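The scene view shows the yellow pad at (289,204), the white push plate at (307,200), the black end stop at about (374,200) and the drives at left. The rack's +y is roughly world +y. The side view has the pad at (325,215).

```bash
python3 - <<'E'
from h import *
import pickle
g=pickle.load(open("scene0.pkl","rb"))
for u,v,z in[(158,258,.024),(383,235,.024),(369,185,.042),(379,215,.042),(284,204,.051),(302,204,.051)]: print(u,v,onz(g,u,v,z).round(4))
S=[pickle.load(open(n+"0.pkl","rb")) for n in("scene","side","wrist")]
A=0;b=0
for s,p in zip(S,[(289.5,204),(324.9,214.6),(267.2,246.8)]):
    o,d=ray(s,*p); d/=np.linalg.norm(d); P=np.eye(3)-np.outer(d,d); A=A+P;b=b+P@o
x=np.linalg.solve(A,b);print(x,[proj(s,x) for s in S])
E
```

```text
158 258 [ 0.7098 -0.2636  0.024 ]
383 235 [0.6371 0.0968 0.024 ]
369 185 [0.5326 0.0749 0.042 ]
379 215 [0.6081 0.0894 0.042 ]
284 204 [ 0.602  -0.0745  0.051 ]
302 204 [ 0.5999 -0.0435  0.051 ]
[ 0.59384743 -0.06743655  0.04455267] [(np.float64(288.8006022175436), np.float64(203.4880520567928)), (np.float64(324.86026603745125), np.float64(214.63152010898753)), (np.float64(267.75804615172376), np.float64(245.5138762383889))]
```

View pics/wrist0.png

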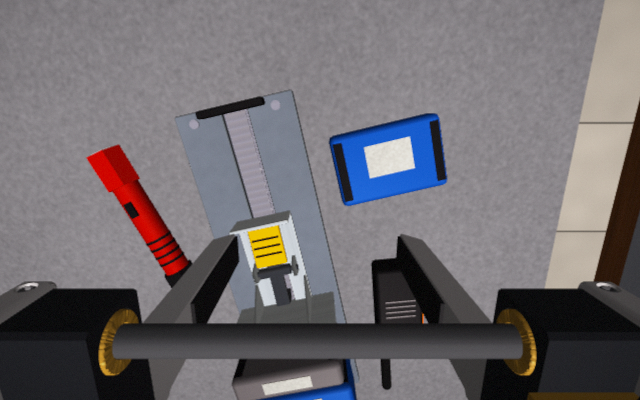

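The wrist view shows, with image up as world +y, the pad at (268,247), the push plate at about (263,222), the end stop at (230,107), and the bar tilted about 11° to the left.

```bash
python3 -m handwheel '0 0 0 0 0 0 0;0 0 0 -0.016 -0.02 0.02 0;0 0 0 -0.016 -0.02 0.02 0;0 0 0 -0.017 -0.019 0.02 0;0 0 -0.1 0 0 0 0;0 0 -0.1 0 0 0.02 0;0 0 0 0 0 0.01 0;0 0 0 0 0 0 0' 20
python3 - <<'E'
from h import *
import pickle
g0=pickle.load(open("wrist0.pkl","rb"))
for a,b,z in[((292,91),(357,380),.024),((225,112),(262,215),.024),((198,116),(264,101),.042)]:
    p,q=onz(g0,*a,z),onz(g0,*b,z); print(p,q,np.degrees(np.arctan2(*(p-q)[:2])))
print("start z 0, gap",arm.sense()["finger_gap"])
for n in("wrist","side"):
    g=grab(n); cv2.imwrite(f"pics/{n}1.png",g["frame"]); pickle.dump(g,open(n+"1.pkl","wb"))
s=arm.sense();print(s["t"],s["tool_pos"],s["tool_rot"])
E
```

```text
t: 0.95
tool_pos: [0.5898, -0.0489, 0.131]
tool_rot: [-179.8, -0.1, 101.3]
wrist_force: [0.2, -0.1, -0.0]
finger_gap: 0.354
gripper_force: 0.0
[0.62280909 0.0979254  0.024     ] [ 0.70311102 -0.27169673  0.024     ] -12.257267522436893
[0.55114215 0.07673831 0.024     ] [ 0.58533332 -0.03812784  0.024     ] -16.576217288457784
[0.52839865 0.07283855 0.042     ] [0.59592248 0.08738689 0.042     ] -102.158795196311
start z 0, gap 0.35420889467077216
1.05 [ 0.59116923 -0.04888105  0.13253127] [-1.79991956e+02 -2.29975378e-04  1.01370992e+02]
```

View pics/wrist1.png

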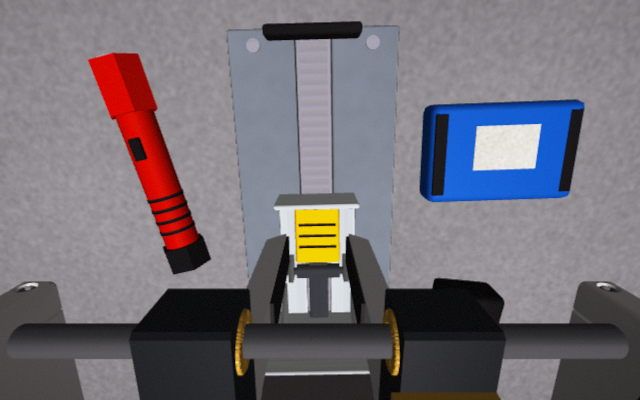

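The pad is at (317,236), about x 296–339 and y 208–263. The push plate's top strip spans rows 195–207, and the end stop is at (312,31). The view is nearly symmetric about the bar.

```bash
python3 - <<'E'
from h import *
import pickle
g=pickle.load(open("wrist1.pkl","rb"))
m=yellow(g["frame"][:290]); x,y,w,h=cv2.boundingRect(m); print(x,y,w,h)
s=np.radians(101.37);ry=np.array([np.cos(s),np.sin(s)]);rx=np.array([ry[1],-ry[0]])
T=np.array([.5905,-.0489])
for n,u,v,z in[("padfar",317,y,.051),("padnear",317,y+h,.051),("padmid",317,y+h/2,.051),("plate top -y edge",316,207,.061),("plate top +y edge",316,195,.061),("stop L",264,38,.042),("stop R",361,36,.042),("bar far",313,42,.026),("bar near",316,190,.026),("deckL",229,30,.024),("deckL2",240,200,.024),("deckR",399,28,.024),("deckR2",392,200,.024)]:
    p=onz(g,u,v,z); print(n,p.round(4),"tool x,y:",(p[:2]-T)@ry, (p[:2]-T)@rx)
E
```

```text
295 209 45 54
padfar [ 0.5883 -0.0445  0.051 ] tool x,y: 0.0047124847009938405 -0.0012707975656187336
padnear [ 0.5973 -0.0894  0.051 ] tool x,y: -0.04107384675911288 -0.0012860405868328497
padmid [ 0.5927 -0.0664  0.051 ] tool x,y: -0.017638240672525996 -0.0012782384889282932
plate top -y edge [ 0.5867 -0.0402  0.061 ] tool x,y: 0.009248946204853264 -0.0019798637546618878
plate top +y edge [ 0.5849 -0.0312  0.061 ] tool x,y: 0.018426128618633273 -0.001969269325019564
stop L [0.5278 0.0682 0.042 ] tool x,y: 0.1271353241228649 -0.038425086949401534
stop R [0.5941 0.0828 0.042 ] tool x,y: 0.12834848216786607 0.029527194509187418
bar far [0.5611 0.0753 0.026 ] tool x,y: 0.12756550168362088 -0.004299052341170292
bar near [ 0.5856 -0.0357  0.026 ] tool x,y: 0.01391780738385689 -0.0021866589704044744
deckL [0.4979 0.0714 0.024 ] tool x,y: 0.13618228099607207 -0.06706917210161566
deckL2 [ 0.5237 -0.0576  0.024 ] tool x,y: 0.0046359273176131 -0.0672143710143642
deckR [0.622  0.0976 0.024 ] tool x,y: 0.1374101411741246 0.05978742912607266
deckR2 [ 0.651  -0.0319  0.024 ] tool x,y: 0.004701519924512354 0.0627021484754475
```

```bash
python3 -m handwheel '0 0 -0.018 -0.002 -0.0015 0 0;0 0 0 0 0 0 0;0 0 0 0 0 0 0;0 0 0 0 0 0 0;0 0 0 0 0 0.02 0;0 0 0 0 0 0.02 0;0 0 0 0 0 0.018 0;0 0 0 0 0 0 0'
python3 - <<'E'
from h import *
g=grab("wrist"); cv2.imwrite("pics/w2.png",g["frame"]); g2=grab("side")
a=cv2.resize(g2["frame"][150:270,250:410],(800,600),interpolation=2); cv2.imwrite("pics/s2.png",a)
print(arm.sense()["tool_pos"],arm.sense()["finger_gap"])
E
```

```text
t: 1.85
tool_pos: [0.5882, -0.051, 0.0725]
tool_rot: [-179.8, -0.1, 102.5]
wrist_force: [-0.2, 0.4, 0.2]
finger_gap: 0.004
gripper_force: 0.0
[ 0.59002861 -0.05118053  0.0746573 ] 0.003843575142222741
```

View pics/w2.png

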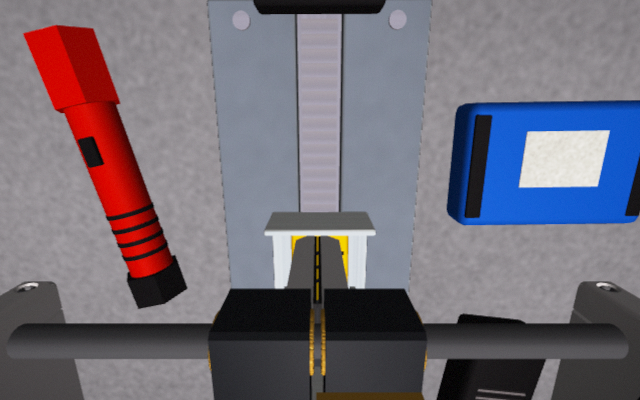

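View pics/s2.png

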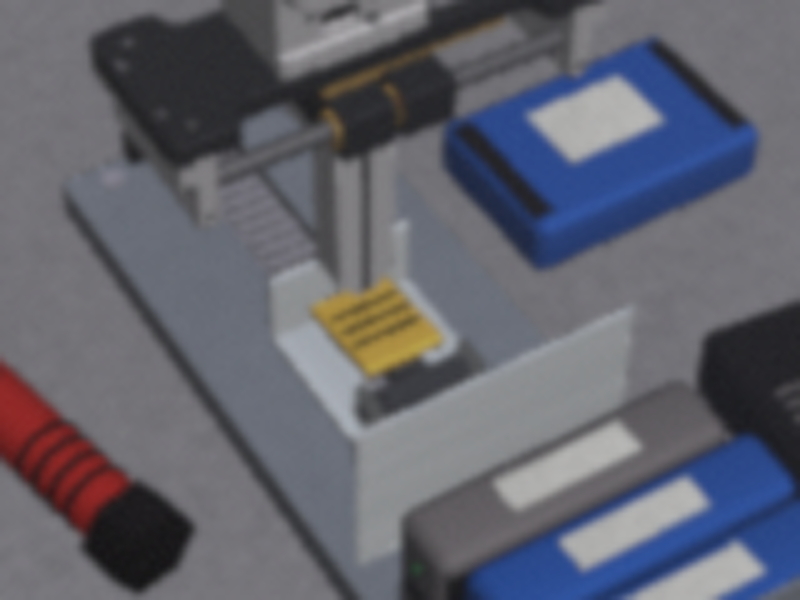

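The closed fingertips are over the far end of the pad, just on the -y side of the push plate (wrist view, plate row about 232; fingers at about (318,240)), and centred across the bar. Now I press.

```bash
python3 -m handwheel '0 0 0 0 0 0.004 0;0 0 0 0 0 0.004 0;0 0 0 0 0 0.004 0;0 0 0 0 0 0.003 0;0 0 0 0 0 0 0'
```

```text
t: 2.45
tool_pos: [0.5903, -0.0511, 0.0595]
tool_rot: [180.0, -0.0, 102.5]
wrist_force: [-0.6, 0.7, 3.9]
finger_gap: 0.005
gripper_force: 1.7
```

```bash
python3 -m handwheel '0 0 0 0 0 0.002 0;0 0 0 0 0 0.001 0;0 0 0 0 0 0 0'; python3 -m handwheel '0 0 0 0 0 0.001 0;0 0 0 0 0 0 0'
```

```text
t: 2.75
tool_pos: [0.5904, -0.051, 0.0571]
tool_rot: [179.9, 0.0, 102.5]
wrist_force: [-1.4, 0.3, 6.7]
finger_gap: 0.003
gripper_force: 3.5
t: 2.95
tool_pos: [0.5904, -0.0511, 0.0567]
tool_rot: [179.9, 0.0, 102.5]
wrist_force: [-1.0, 0.8, 12.5]
finger_gap: 0.005
gripper_force: 5.8
```

The lever is at its firm stop, so I push back now.

```bash
python3 -m handwheel '0 0 0 0.002 0 0 0;0 0 0 0.003 0 0 0;0 0 0 0.004 0 0 0;0 0 0 0.005 0 0 0;0 0 0 0.006 0 0 0;0 0 0 0.006 0 0 0;0 0 0 0.004 0 0 0;0 0 0 0 0 0 0'
```

```text
t: 3.75
tool_pos: [0.584, -0.0221, 0.0567]
tool_rot: [179.9, 0.1, 102.5]
wrist_force: [-2.5, -0.3, 11.4]
finger_gap: 0.002
gripper_force: 5.6
```

```bash
python3 -m handwheel '0 0 0 0.004 0 0 0;0 0 0 0.006 0 0 0;0 0 0 0.006 0 0 0;0 0 0 0.006 0 0 0;0 0 0 0.006 0 0 0;0 0 0 0.006 0 0 0;0 0 0 0.004 0 0 0;0 0 0 0 0 0 0'
python3 - <<'E'
from h import *
g=grab("wrist"); g2=grab("side")
a=cv2.resize(g2["frame"][130:250,240:400],(533,400),interpolation=2); cv2.imwrite("pics/s3.png",np.hstack([a,g["frame"][:,190:450]]))
E
```

```text
t: 4.55
tool_pos: [0.5756, 0.015, 0.0567]
tool_rot: [179.9, 0.0, 102.5]
wrist_force: [-2.5, -0.4, 11.9]
finger_gap: 0.004
gripper_force: 5.8
```

View pics/s3.png

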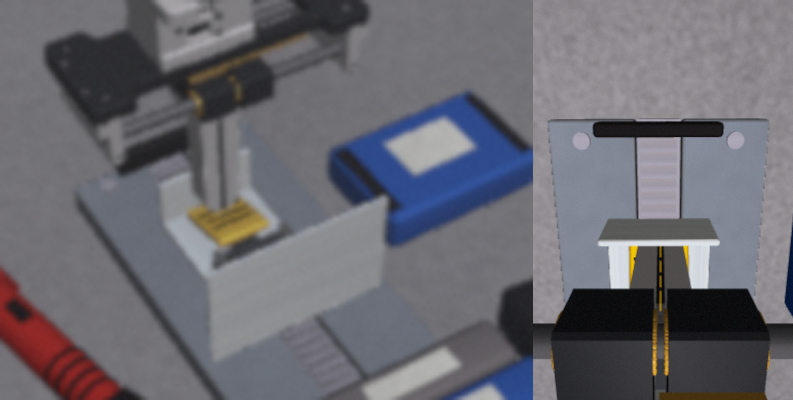

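The bookend slides with the pad held down. A gap of about 45 mm remains between the push plate and the black stop.

```bash
python3 -m handwheel '0 0 0 0.004 0 0 0;0 0 0 0.006 0 0 0;0 0 0 0.006 0 0 0;0 0 0 0.006 0 0 0;0 0 0 0.006 0 0 0;0 0 0 0.006 0 0 0;0 0 0 0.004 0 0 0;0 0 0 0 0 0 0'
python3 -m handwheel '0 0 0 0.003 0 0 0;0 0 0 0.003 0 0 0;0 0 0 0.002 0 0 0;0 0 0 0 0 0 0'
```

```text
t: 5.45
tool_pos: [0.5673, 0.0522, 0.0567]
tool_rot: [180.0, 0.0, 102.5]
wrist_force: [-2.6, 1.0, 12.5]
finger_gap: 0.003
gripper_force: 5.9
t: 5.85
tool_pos: [0.5657, 0.0594, 0.0567]
tool_rot: [180.0, 0.1, 102.5]
wrist_force: [-1.5, -0.4, 12.7]
finger_gap: 0.002
gripper_force: 5.8
```

```bash
for i in 1 ; do python3 -m handwheel '0 0 0 0.002 0 0 0;0 0 0 0.001 0 0 0;0 0 0 0 0 0 0'; done; python3 -m handwheel '0 0 0 0.001 0 0 0;0 0 0 0.001 0 0 0;0 0 0 0 0 0 0'
python3 - <<'E'
from h import *
g=grab("wrist"); g2=grab("side")
a=cv2.resize(g2["frame"][130:250,240:400],(533,400),interpolation=2); cv2.imwrite("pics/s4.png",np.hstack([a,g["frame"][:,190:450]]))
E
```

```text
t: 6.15
tool_pos: [0.5651, 0.0621, 0.0567]
tool_rot: [180.0, 0.1, 102.5]
wrist_force: [-1.4, 0.1, 11.7]
finger_gap: 0.004
gripper_force: 5.7
t: 6.45
tool_pos: [0.5647, 0.0636, 0.0567]
tool_rot: [180.0, 0.1, 102.4]
wrist_force: [-1.9, -2.5, 12.3]
finger_gap: 0.005
gripper_force: 5.6
```

View pics/s4.png

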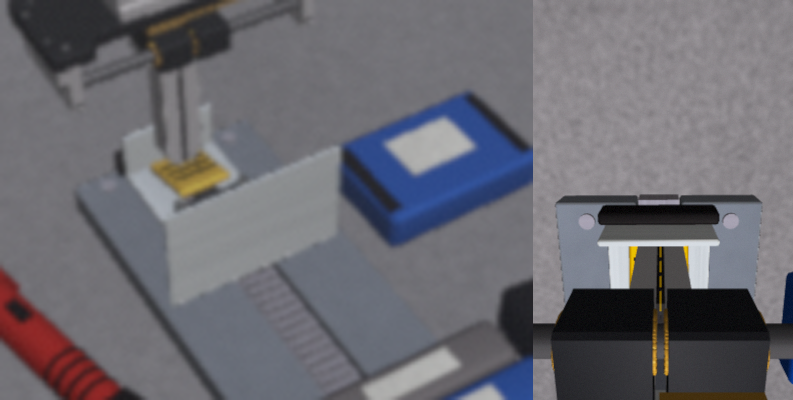

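The plate is now practically at the stop and the reaction is starting to rise. I'll press it firmly home.

```bash
python3 -m handwheel '0 0 0 0.001 0 0 0;0 0 0 0.001 0 0 0;0 0 0 0 0 0 0'; python3 -m handwheel '0 0 0 0.001 0 0 0;0 0 0 0 0 0 0'
```

```text
t: 6.85
tool_pos: [0.5647, 0.0643, 0.0566]
tool_rot: [179.9, 0.2, 102.4]
wrist_force: [0.0, -3.8, 11.5]
finger_gap: 0.007
gripper_force: 4.7
t: 7.05
tool_pos: [0.5646, 0.0645, 0.0566]
tool_rot: [179.9, 0.2, 102.4]
wrist_force: [0.5, -5.3, 10.3]
finger_gap: 0.009
gripper_force: 5.7
```

```bash
python3 -m handwheel '0 0 0 0.002 0 0 0;0 0 0 0.002 0 0 0;0 0 0 0 0 0 0'; python3 -m handwheel '0 0 0 0.002 0 0 0;0 0 0 0.001 0 0 0;0 0 0 0 0 0 0;0 0 0 0 0 0 0'
```

```text
t: 7.35
tool_pos: [0.5646, 0.0647, 0.0567]
tool_rot: [179.9, 0.5, 102.2]
wrist_force: [1.6, -12.6, 9.9]
finger_gap: 0.009
gripper_force: 9.1
t: 7.75
tool_pos: [0.5645, 0.0647, 0.0567]
tool_rot: [179.9, 0.6, 102.1]
wrist_force: [2.2, -17.1, 8.6]
finger_gap: 0.003
gripper_force: 11.7
```

It is solidly home: 17 N with no further motion. I ease the push and lift straight up.

```bash
python3 -m handwheel '0 0 0 -0.003 0 0 0;0 0 0 -0.003 0 0 0;0 0 0 0 0 -0.004 0;0 0 0 0 0 -0.004 0;0 0 0 0 0 -0.005 0;0 0 0 0 0 -0.005 0;0 0 0 -0.004 0 -0.005 0;0 0 0 -0.002 0 -0.005 0'
python3 -m handwheel '0 0 0 0 0 -0.03 0;0 0 0 0 0 -0.04 0;0 0 0 0 0 -0.04 0;0 0 0 0 0 -0.02 0;0 0 0 0 0 0 0'
python3 - <<'E'
from h import *
g=grab("wrist"); g2=grab("side"); g3=grab("scene"); cv2.imwrite("pics/sc5.png",g3["frame"])
a=cv2.resize(g2["frame"][130:250,240:400],(533,400),interpolation=2); cv2.imwrite("pics/s5.png",np.hstack([a,g["frame"][:,190:450]]))
E
```

```text
t: 8.55
tool_pos: [0.5643, 0.0627, 0.0834]
tool_rot: [-180.0, -0.0, 102.5]
wrist_force: [-0.1, 0.6, -1.0]
finger_gap: 0.007
gripper_force: 0.0
t: 9.05
tool_pos: [0.5666, 0.0639, 0.2169]
tool_rot: [179.6, -0.0, 102.5]
wrist_force: [-1.0, -0.3, -0.1]
finger_gap: 0.001
gripper_force: 0.0
```

View pics/s5.png

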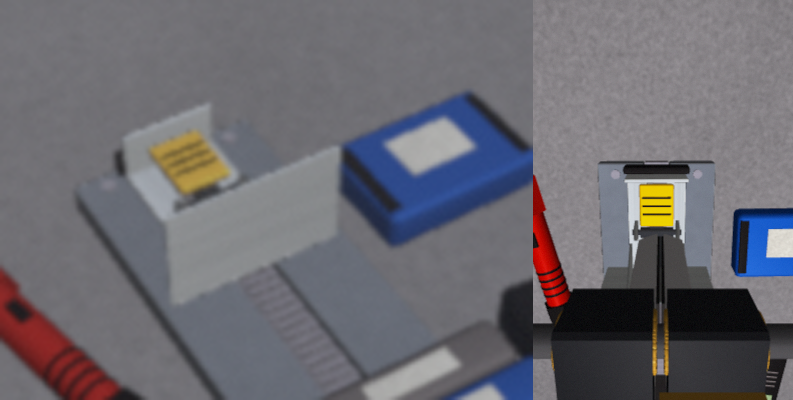

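View pics/sc5.png

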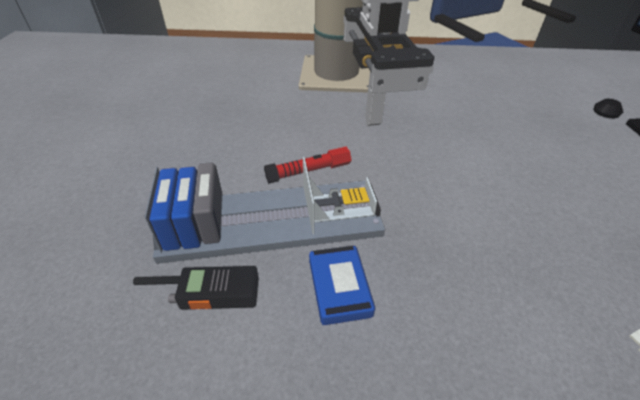

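The bookend is home against the stop and its pad is up (scene view, pad at (355,196)). The drives, torch, radio and spare are where they were, and the arm is clear.

```bash
python3 -c "
from workcell import order
print(order.close_job())"
```

```text
the job is handed in; nothing more can be done
None
```

The bookend is pushed fully home against the black end stop, the release pad has sprung back up, and nothing else was moved; I handed the job in at about 9 s of the 38 s allowed, but got no verdict back.

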